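Put the sharpening pile away in its fitted trays

TASK

The sharpening things have been left piled up on the bench: take the pile apart from the top down and set each thing down gently, flat and right way up, in the shallow wooden tray made to its own shape: the brass nut in the six-sided tray, the tin in the round one, the cork block in the short rectangular one and the stone in the long rectangular one. Set them down rather than drop them, and leave the block plane and the chisel where they lie.

Things in the scene. Friction and masses are not known exactly. Their poses are not given: they have to be found in the camera images.
- nut: hexagonal brass nut, 36 mm across flats (41.6 mm across corners), 26 mm high, with a dark bore drawn on top (solid); at the start on top of the tin. 0.10 to 0.18 kg. Origin: centre of its underside, z up; flats face along its x axis and at 60 and 120 degrees to it.
- tin: closed round steel tin, 54 mm diameter, 30 mm high, about 0.12 kg; at the start on the cork block. Origin: centre of its underside, z up.
- cork: cork sanding block, 54 mm along its x, 100 mm along its y, 34 mm high, about 0.08 kg; at the start on the stone. Origin: centre of its underside, z up.
- stone: grey sharpening stone on a dark wooden base of the same outline, 58 mm along its x, 160 mm along its y, 32 mm high in all, about 0.45 kg; at the start at the bottom of the pile, on the bench. Origin: centre of its underside, z up.
- tray_hex: small six-sided tray, dark wooden rim, pale floor: recess 52 mm across flats (the nut fits at any yaw), floor 4 mm above the bench, rim 8 mm thick, its top 10 mm above the bench. Fixed. Origin: centre of its underside, z up.
- tray_round: round tray, dark wooden rim, pale floor: recess 70 mm diameter, floor 4 mm above the bench, rim 8 mm thick, its top 10 mm above the bench. Fixed. Origin: centre of its underside, z up.
- tray_short: short rectangular tray, dark wooden rim, pale floor: recess 74 mm along its x, 120 mm along its y, floor 4 mm above the bench, rim 8 mm thick, its top 10 mm above the bench. Fixed. Origin: centre of its underside, z up.
- tray_long: long rectangular tray, dark wooden rim, pale floor: recess 78 mm along its x, 180 mm along its y, floor 4 mm above the bench, rim 8 mm thick, its top 10 mm above the bench. Fixed. Origin: centre of its underside, z up.
- plane: bystander, loose: dark steel block plane, 50 mm along its x, 165 mm along its y, about 65 mm high; it stands somewhere among the trays. Origin: centre of its sole.
- chisel: bystander, loose: chisel lying along x (handle to its -x), 230 mm long, 22 mm high, between the trays. Origin: on the bench under the joint of handle and blade.
There are look-alikes about, which are no part of the job. What is shaped like the tray_short but orange or red is not meant.

How it is judged (in metres and radians):
On the way, in this order (a step that is already met when the one before it is completed fails the run):
1. the brass nut lies flat in the six-sided tray (horizontal distance between nut and tray_hex below 0.016 m and z of nut in the frame of tray_hex between 0.001 and 0.0065 m and angle between nut's own z axis and vertical below 0.05 rad), for 0.2 s.
2. the tin stands flat in the round tray (horizontal distance between tin and tray_round below 0.016 m and z of tin in the frame of tray_round between 0.001 and 0.0065 m and angle between tin's own z axis and vertical below 0.05 rad), for 0.2 s.
3. the cork block lies flat in the short rectangular tray (horizontal distance between cork and tray_short below 0.016 m and z of cork in the frame of tray_short between 0.001 and 0.0065 m and angle between cork's own z axis and vertical below 0.05 rad), for 0.2 s.
4. the sharpening stone lies flat in the long rectangular tray (horizontal distance between stone and tray_long below 0.016 m and z of stone in the frame of tray_long between 0.001 and 0.0065 m and angle between stone's own z axis and vertical below 0.05 rad), for 0.2 s.
At the end, for the whole second after the job is handed in: Each thing lies flat on the floor of its own tray (upright within 0.05 rad, centre within 16 mm of the tray's centre, underside within 2.5 mm of the floor), released and at rest; the plane and the chisel are within 30 mm of where they were (all of step 1 and all of step 2 and all of step 3 and all of step 4 and linear speed of each of nut, tin, cork, stone below 0.02 m/s and angular speed of each of nut, tin, cork, stone below 0.2 rad/s and contact force between each of nut, tin, cork, stone and the fingers below 0.05 N and distance of each of plane, chisel from where it was at the start of the episode below 0.03 m); the robot touches nothing.
It fails at once if a thing of the pile is dropped (falls freely for more than about 3 cm) ((contact force between nut and anything else below 0.02 N and linear speed of nut above 0.8 m/s) or (contact force between tin and anything else below 0.02 N and linear speed of tin above 0.8 m/s) or (contact force between cork and anything else below 0.02 N and linear speed of cork above 0.8 m/s) or (contact force between stone and anything else below 0.02 N and linear speed of stone above 0.8 m/s)).
It fails at once if a thing of the pile is tipped over (more than 0.8 rad) (angle between any of nut, tin, cork, stone's own z axis and vertical above 0.8 rad).
It fails at once if the plane or the chisel is pushed more than 30 mm (distance of any of plane, chisel from where it was at the start of the episode above 0.03 m).
It also fails if it takes over 120 s, if anything falls off the work surface, if the arm or the gripper's body presses on something with over 40 N, if the wrist force passes 120 N, or if a joint passes its speed limit or range.

ROBOT

A 6-joint arm with a two-finger parallel gripper is mounted at the origin on the work surface. World frame = base frame: x ahead of the robot, y to its left, z up, the work surface at z = 0. Lengths are in m, angles in degrees, forces in N, time in s.
With the tool pointing down it reaches from about 0.3 to 0.75 m from the base axis. Payload 8.5 kg.
Tool frame: the origin (TCP) lies between the finger pads; the fingertips stand env.finger_overhang ahead of it and the grasp point (between the pads) lies 2 mm behind it (env.finger_overhang is the distance from the TCP to the fingertips, in m); z points along the fingers, y is the line along which they close (so a half turn about z gives the same grasp; the last joint's range is limited). The gripper opens to 85 mm and grips with 20 to 120 N. Pads are 22 mm wide; open, the fingers measure 114 mm over their backs; the gripper's body (76 mm by 85 mm) begins 54 mm behind the grasp point. The pads swing forward as they close: fully open they stand 13 mm farther back than shut.
Start: joints at [-77.08, 21.807, 74.336, -0, 83.858, -12.336], TCP at [0.235, -0.497, 0.248] pointing down, gripper open.
Joint ranges: [-178.18, 178.18], [-50.72, 133.34], [12.68, 142.11], [-81.47, 261.47], [9.98, 163.14], [-165.26, 165.26]. Speed limits (degrees/s): [136.94, 136.94, 180, 180, 180, 180].

INTERFACE

Orientations are given as a 3x3 rotation matrix whose columns are the frame's x, y, z axes.
In Python, from rig import env gives the robot as it stands. The module is installed in compiled form; this text tells all that it offers.
- The arm moves only by the tool jog_arm, never from a script. Its arguments are lists of equal length, an entry for each row: "hand": the finger opening in m, from 0 to 0.0854; "travel": the shift along the world's x, y, z in m, a list of three; "yaw": the turn about the world's z in rad. A call has exactly 5 rows; each row shifts and turns the commanded pose from where the row before left it; what a row does not reach is not made up. A row lasts 1/8 s, in which the tool goes at most 62.5 mm and 10.7 degrees, less where a joint would pass 70% of its speed; a pose out of reach is approached as far as the arm can. A call is refused whole if a number of a shift passes 0.0625 or a number of a turn 0.188, either way. A call with a gripper value outside its range is refused whole. The fingers move at their own pace and stop on an object; "grip_force" is the grip in N (left out, the last holds). Time passes only in rows, so rows that do not move let the fingers close, or fill a call up. It gives the time, the measured TCP pose, the force, the opening and the grip force at its end, in the units of the state.
- env.observe(): the state, without advancing time (a new reading comes with each control period).
- env.get_image(name): name is "scene" or "top" or "wrist"; returns the picture (480x640x3 uint8, red, green, blue); there is no depth.
- env.calibration(name): a dict with "fx", "fy", "cx", "cy" (pixels), "position" and "rotation" of the camera in the world; the wrist camera has in their place "hand_eye" (4x4, takes a point from camera to tool coordinates, whose origin is the TCP and whose axes are the flange's). Camera axes: x right, y down, z forward; pixel columns grow to the right and rows downward; lengths in m; the calibration is good to about 2 mm. A picture is of the moment at which its call begins: read the wrist's pose just before it. calibration takes no time and is no camera call.
- env.close_job(): hands the job in; it is judged then, once.
The state is a dict: "time_s": time; "q": joint angles; "qvel": joint speeds; "joint_efforts": joint torques, N m; "position": TCP position; "tool_rot": TCP orientation; "ft_force": force on the tool from outside, world axes, zero at the start; "wrist_torque": the same for the moment, N m; "grip_width": finger opening in m; "gripper_force": force on a finger pad.
Only numpy, scipy, OpenCV 4.12 (cv2) and the standard library are available. Lean on these libraries where they do the work, as an engineer would, in place of code of your own. Each camera call takes 0.05 s, during which the arm holds its last target. There are 200 camera calls.

## Working session

There is one attempt and no reset: what is moved stays moved. The work goes in short steps, Python scripts to look and compute and a tool call to move; the robot and the scene stay as the last step left them, time stands still between calls to the robot, and variables do not carry over. Pictures are saved under pics/ and viewed, at most 14 in all, crops included, and the job is handed in when it is done.

Besides the shell and the picture viewer there is one more tool, called in YAML: its name, and indented under it one key for each argument. jog_arm: Moves the arm, as the interface text tells. Its arguments: {"type":"object","properties":{"hand":{"type":"array"},"travel":{"type":"array"},"yaw":{"type":"array"},"grip_force":{"type":"number"}},"required":["hand","travel","yaw"]}

```bash
mkdir -p pics; cat > h.py <<'E'
from rig import env
import numpy as np, cv2
def snap(n,f):
    s=env.observe(); im=env.get_image(n); cv2.imwrite('pics/'+f,im[:,:,::-1].copy()); return s,im
def ray(n,uv,z,s=None):
    c=env.calibration(n)
    uv=np.atleast_2d(uv).astype(float)
    d=np.c_[(uv[:,0]-c['cx'])/c['fx'],(uv[:,1]-c['cy'])/c['fy'],np.ones(len(uv))]
    if n=='wrist':
        H=np.array(c['hand_eye']);R=np.array(s['tool_rot']);R0=R@H[:3,:3];p=np.array(s['position'])+R@H[:3,3]
    else: R0=np.array(c['rotation']);p=np.array(c['position'])
    w=d@R0.T
    return p+w*((z-p[2])/w[:,2])[:,None]
E
python3 - <<'E'
from h import *
snap('top','top0.png');snap('scene','sc0.png')
print(env.calibration('top'),env.finger_overhang);print(env.observe())
print(env.calibration('wrist'))
E
```

```text
{'fx': 552.0696667869476, 'fy': 552.0696667869476, 'cx': 315.7645652300248, 'cy': 236.35827667440506, 'position': array([ 0.25002246, -0.16991583,  1.50786741]), 'rotation': array([[-2.73167593e-04, -9.89872494e-01,  1.41959049e-01],
       [-9.99984461e-01,  1.06084005e-03,  5.47293779e-03],
       [-5.56810642e-03, -1.41955348e-01, -9.89857402e-01]])} 0.017
{'time_s': 0.1, 'q': array([-7.70816833e+01,  2.18373966e+01,  7.43797100e+01,  6.57554796e-04,
        8.38601518e+01, -1.23355772e+01]), 'qvel': array([ 0.02624924, -0.14269155, -0.09946765,  0.01406567, -0.05791262,
        0.00364626]), 'joint_efforts': array([ 3.88799381e-03, -4.49217474e+01, -2.31659442e+01, -1.51978420e-04,
        3.63819694e-03,  2.41884912e-06]), 'position': array([ 0.23459146, -0.4971833 ,  0.24777514]), 'tool_rot': array([[ 9.04426724e-01,  4.26628898e-01, -2.90331741e-04],
       [ 4.26628892e-01, -9.04425815e-01,  1.31683564e-03],
       [ 2.99216616e-04, -1.31484525e-03, -9.99999091e-01]]), 'ft_force': array([ 0.85179804, -0.01730489,  0.15956495]), 'wrist_torque': array([-0.00214074,  0.02656156,  0.00940642]), 'gripper_force': 0.0, 'grip_width': 0.08518611642694007}
{'fx': 401.2386437505778, 'fy': 401.2386437505778, 'cx': 315.66383410579726, 'cy': 236.5796253145982, 'hand_eye': array([[ 5.26877696e-04, -9.46893537e-01, -3.21546811e-01,
         8.26903348e-02],
       [ 9.99999815e-01,  5.96225096e-04, -1.17196283e-04,
        -7.58038774e-04],
       [ 3.02686681e-04, -3.21546690e-01,  9.46893677e-01,
        -1.26809797e-01],
       [ 0.00000000e+00,  0.00000000e+00,  0.00000000e+00,
         1.00000000e+00]])}
```

View pics/top0.png

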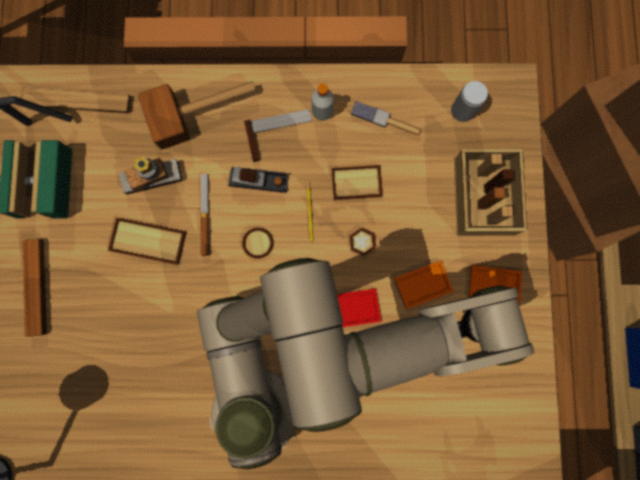

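View pics/sc0.png

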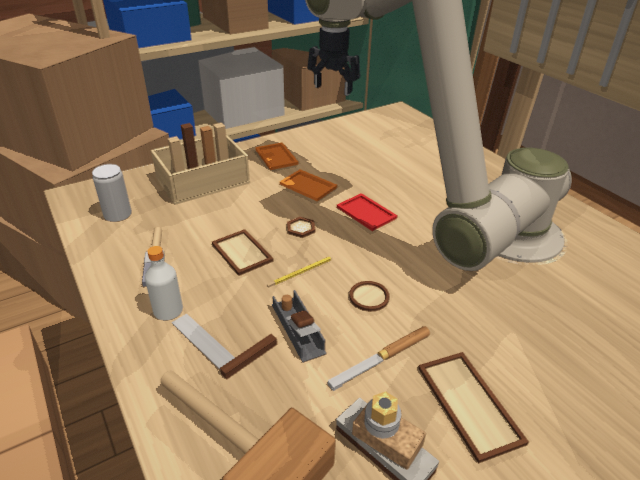

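The top view shows the pile at (148,175), the long tray at (148,241), round at (258,242), short at (357,182) and hex at (362,241). The plane is at (260,179) and the chisel at (205,215).

```bash
python3 - <<'E'
from h import *
im=cv2.imread('pics/top0.png')
a=cv2.resize(im[145:275,100:230],None,fx=4.6,fy=4.6,interpolation=cv2.INTER_CUBIC)
cv2.imwrite('pics/c1.png',a)
for n,uv,z in [('nut',(145,163),.122),('long',(148,241),.01),('round',(258,242),.01),('short',(357,182),.01),('hex',(362,241),.01),('plane',(260,179),.03),('chisel',(205,215),.01)]:
    print(n,ray('top',uv,z).round(3))
E
```

```text
nut [[0.641 0.28  0.122]]
long [[0.452 0.298 0.01 ]]
round [[ 0.449 -0.003  0.01 ]]
short [[ 0.617 -0.276  0.01 ]]
hex [[ 0.452 -0.288  0.01 ]]
plane [[ 0.621 -0.009  0.03 ]]
chisel [[0.525 0.144 0.01 ]]
```

View pics/c1.png

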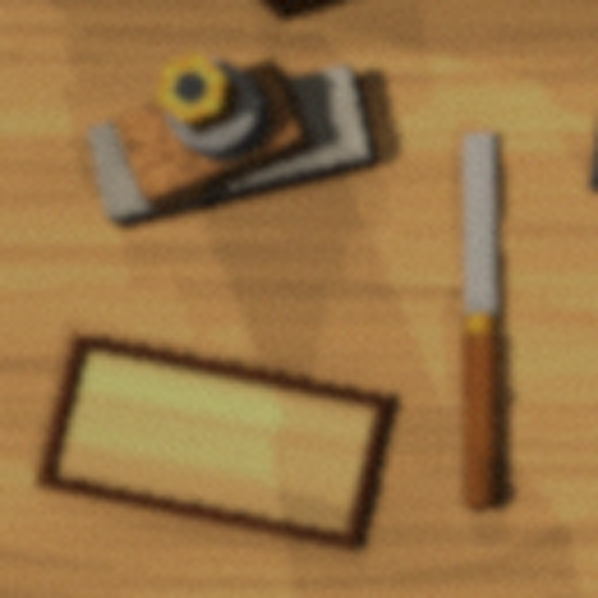

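Enlarged, the nut's top is centred at (141.5,164). The cork, tin and stone are stacked and turned relative to each other. I'll start by passing over the hex tray.

jog_arm:
  hand: [0.085,0.085,0.085,0.085,0.085]
  travel:
    - [0.043,0.042,0]
    - [0.043,0.042,0]
    - [0.043,0.042,0]
    - [0.043,0.042,0]
    - [0.043,0.042,0]
  yaw: [0,0,0,0,0]

```text
time_s: 0.72
position: [0.4508, -0.2858, 0.2481]
tool_rot: [[0.904, 0.427, -0.0], [0.427, -0.904, 0.0], [-0.0, -0.0, -1.0]]
ft_force: [0.6, -0.6, -0.0]
grip_width: 0.0851
gripper_force: 0.0
```

```bash
python3 - <<'E'
from h import *
s,im=snap('wrist','w1.png'); print(s['time_s'],s['position'],s['tool_rot'].round(3).tolist())
import pickle; pickle.dump(s,open('s1.pkl','wb'))
E
```

```text
0.725 [ 0.45075246 -0.28581097  0.24813276] [[0.904, 0.427, -0.0], [0.427, -0.904, 0.0], [-0.0, -0.0, -1.0]]
```

View pics/w1.png

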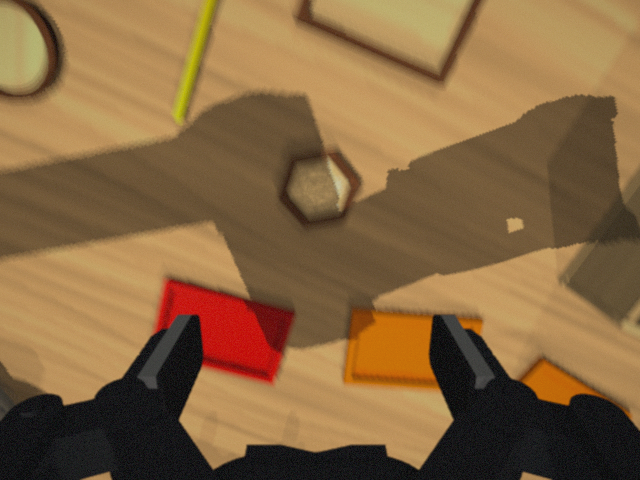

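The hex tray is centred at about (319,188), with the short tray's lower edge at the top, right of centre. The look-alikes are below.

```bash
python3 - <<'E'
from h import *
import pickle; s=pickle.load(open('s1.pkl','rb'))
print(ray('wrist',[(319,188),(443,81),(298,15)],.01,s).round(4))
print(ray('top',(141.5,163.9),.122).round(3))
E
```

```text
[[ 0.4572 -0.2852  0.01  ]
 [ 0.5853 -0.3408  0.01  ]
 [ 0.5781 -0.2089  0.01  ]]
[[0.639 0.289 0.122]]
```

jog_arm:
  hand: [0.085,0.085,0.085,0.085,0.085]
  travel:
    - [0.018,0.059,0.004]
    - [0.018,0.059,0.004]
    - [0.018,0.059,0.004]
    - [0.018,0.059,0.004]
    - [0.018,0.059,0.004]
  yaw: [0,0,0,0,0]

```text
time_s: 1.4
position: [0.5398, 0.0095, 0.2683]
tool_rot: [[0.904, 0.427, -0.0], [0.427, -0.904, 0.0], [-0.0, -0.0, -1.0]]
ft_force: [-0.0, -0.4, -0.1]
grip_width: 0.0849
gripper_force: 0.0
```

jog_arm:
  hand: [0.085,0.085,0.085,0.085,0.085]
  travel:
    - [0.015,0.055,0.004]
    - [0.015,0.055,0.004]
    - [0.015,0.055,0.004]
    - [0.015,0.055,0.004]
    - [0,0,0]
  yaw: [0,0,0,0,0]

```text
time_s: 2.02
position: [0.5996, 0.2309, 0.2833]
tool_rot: [[0.902, 0.431, -0.001], [0.431, -0.902, 0.0], [-0.001, -0.001, -1.0]]
ft_force: [-0.8, -1.3, -0.0]
grip_width: 0.0847
gripper_force: 0.0
```

```bash
python3 - <<'E'
from h import *
s,im=snap('wrist','w2.png'); print(s['time_s'],s['position'],s['tool_rot'].round(3).tolist())
import pickle; pickle.dump(s,open('s2.pkl','wb'))
E
```

```text
2.025 [0.59961301 0.23093855 0.28327791] [[0.902, 0.431, -0.001], [0.431, -0.902, 0.0], [-0.001, -0.001, -1.0]]
```

View pics/w2.png

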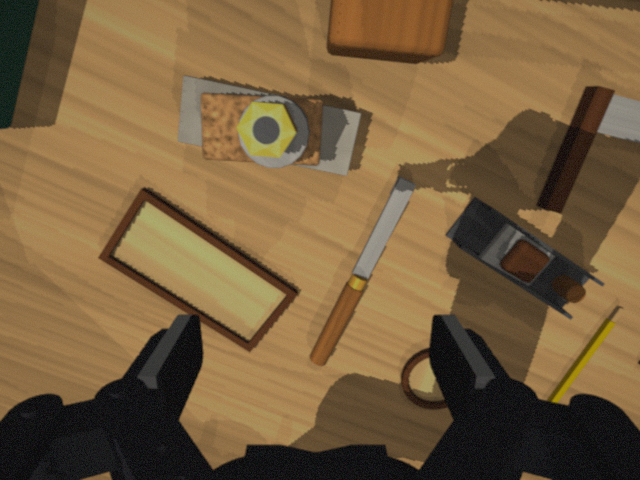

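The pile is at about (270,125), with the nut at (267,129), the tin, cork and stone under it. The long tray's corners are (148,188), (299,291), (251,349) and (100,256). I'll enlarge it.

```bash
python3 - <<'E'
from h import *
im=cv2.imread('pics/w2.png')
cv2.imwrite('pics/c2.png',cv2.resize(im[65:185,170:370],None,fx=4,fy=4,interpolation=cv2.INTER_CUBIC))
E
```

```text
(no output)
```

View pics/c2.png

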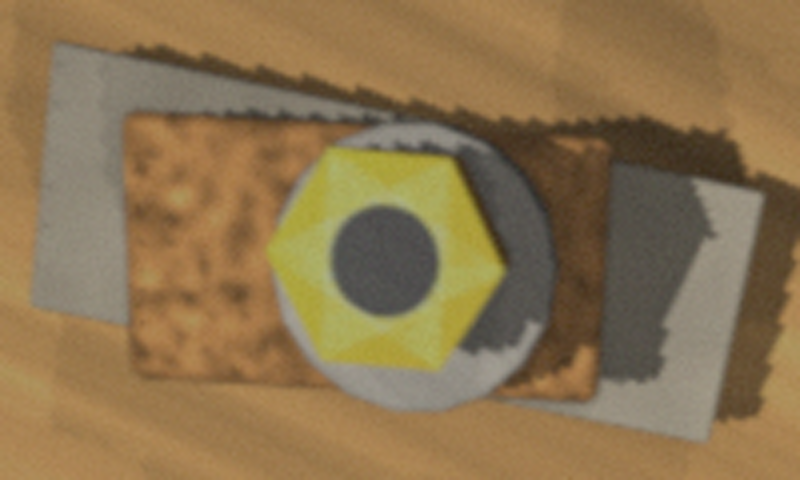

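```bash
python3 - <<'E'
from h import *
import pickle; s=pickle.load(open('s2.pkl','rb'))
def P(n,pts,z,crop=True):
    p=np.array(pts,float)
    if crop: p=(p+.5)/4-.5+[170,65]
    w=ray('wrist',p,z,s)[:,:2]; e=np.diff(np.r_[w,w[:1]],axis=0)
    print(n,w.mean(0).round(4),'len',np.hypot(*e.T).round(4),'ang',np.degrees(np.arctan2(e[:,1],e[:,0])).round(1))
P('nut',[(330,148),(455,155),(507,268),(437,370),(320,362),(268,252)],.122)
P('tin',[(414,266)],.096)
P('cork',[(125,113),(610,140),(598,400),(140,378)],.066)
P('stone',[(55,42),(765,192),(708,440),(32,303)],.032)
P('long',[(148,188),(299,291),(251,349),(100,256)],.01,False)
print(np.degrees(np.arctan2(s['tool_rot'][1,0],s['tool_rot'][0,0])))
E
```

```text
nut [0.6414 0.2901] len [0.0213 0.0205 0.0217 0.0208 0.0205 0.0207] ang [ -67.5 -129.8  169.7  111.7   48.6   -8.7]
tin [0.6398 0.287 ] len [0.] ang [0.]
cork [0.6334 0.2977] len [0.0981 0.0526 0.0975 0.0531] ang [ -67.5 -157.   112.8   23.7]
stone [0.6344 0.2966] len [0.1597 0.0572 0.1595 0.0569] ang [ -75.8 -166.   104.1   14.2]
long [0.4589 0.3018] len [0.1902 0.094  0.1944 0.0961] ang [-101.8  168.3   78.8  -14.2]
25.513569496735247
```

jog_arm:
  hand: [0.085,0.085,0.085,0.085,0.085]
  travel:
    - [0.021,0.03,-0.02]
    - [0.021,0.029,-0.02]
    - [0,0,-0.045]
    - [0,0,-0.045]
    - [0,0,-0.015]
  yaw: [0.15,0.15,0.14,0,0]
  grip_force: 40

```text
time_s: 2.7
position: [0.6408, 0.2849, 0.1365]
tool_rot: [[0.638, 0.77, -0.005], [0.77, -0.638, -0.002], [-0.004, -0.003, -1.0]]
ft_force: [-0.7, 0.0, 0.2]
grip_width: 0.0849
gripper_force: 0.0
```

```bash
python3 - <<'E'
from h import *
s,im=snap('wrist','w3.png'); print(s['time_s'],s['position'],np.degrees(np.arctan2(s['tool_rot'][1,0],s['tool_rot'][0,0])))
import pickle; pickle.dump(s,open('s3.pkl','wb'))
E
```

```text
2.7 [0.6407923  0.2849305  0.13651944] 50.37408143253517
```

View pics/w3.png

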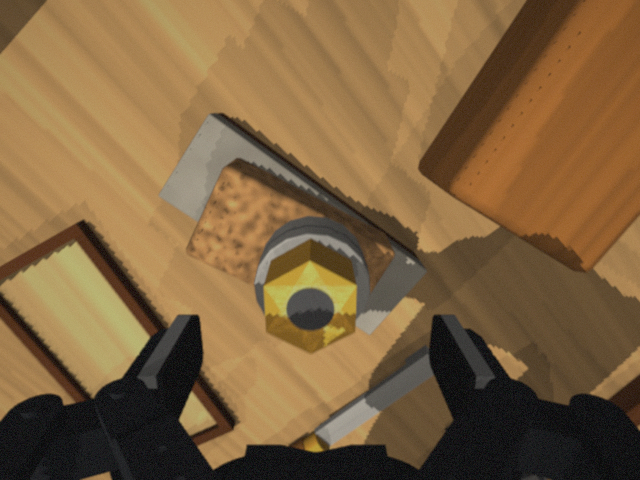

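The nut's bore is at (311,309), its flats square to the fingers.

```bash
python3 - <<'E'
from h import *
import pickle; s=pickle.load(open('s3.pkl','rb'))
w=ray('wrist',[(311,308)],.122,s)[0]; print(w); print(env.observe()['position'])
E
```

```text
[0.6420646  0.29052794 0.122     ]
[0.64092661 0.28512026 0.13627705]
```

jog_arm:
  hand: [0.085,0.085,0.03,0.03,0.03]
  travel:
    - [0.001,0.005,-0.007]
    - [0,0,-0.007]
    - [0,0,0]
    - [0,0,0]
    - [0,0,0]
  yaw: [0,0,0,0,0]
  grip_force: 40

```text
time_s: 3.38
position: [0.643, 0.2916, 0.1262]
tool_rot: [[0.637, 0.771, 0.002], [0.771, -0.637, 0.0], [0.001, 0.001, -1.0]]
ft_force: [-1.0, -0.8, -0.7]
grip_width: 0.0351
gripper_force: 40.1
```

jog_arm:
  hand: [0.03,0.03,0.03,0.03,0.03]
  travel:
    - [0,0,0]
    - [0,0,0]
    - [0,0,0.005]
    - [0,0,0.01]
    - [0,0,0.03]
  yaw: [0,0,0,0,0]

```text
time_s: 4.0
position: [0.642, 0.2914, 0.1694]
tool_rot: [[0.637, 0.771, -0.004], [0.771, -0.637, -0.001], [-0.003, -0.002, -1.0]]
ft_force: [-0.7, 0.5, -1.1]
grip_width: 0.0347
gripper_force: 40.1
```

jog_arm:
  hand: [0.03,0.03,0.03,0.03,0.03]
  travel:
    - [-0.0185,-0.0577,0]
    - [-0.0185,-0.0577,0]
    - [-0.0185,-0.0577,0]
    - [-0.0185,-0.0577,0]
    - [-0.0185,-0.0577,0]
  yaw: [0,0,0,0,0]

```text
time_s: 4.62
position: [0.5494, 0.0014, 0.1709]
tool_rot: [[0.636, 0.771, 0.001], [0.771, -0.636, -0.0], [0.0, 0.001, -1.0]]
ft_force: [0.7, -0.5, -2.2]
grip_width: 0.0347
gripper_force: 40.2
```

jog_arm:
  hand: [0.03,0.03,0.03,0.03,0.03]
  travel:
    - [-0.0185,-0.0577,0]
    - [-0.0185,-0.0577,0]
    - [-0.0185,-0.0577,0]
    - [-0.0185,-0.0577,0]
    - [-0.0185,-0.0577,0]
  yaw: [0,0,0,0,0]

```text
time_s: 5.25
position: [0.4569, -0.2873, 0.1709]
tool_rot: [[0.637, 0.771, 0.001], [0.771, -0.637, -0.0], [0.0, 0.001, -1.0]]
ft_force: [0.9, 0.0, -1.4]
grip_width: 0.035
gripper_force: 40.2
```

jog_arm:
  hand: [0.03,0.03,0.03,0.03,0.03]
  travel:
    - [0,0,0]
    - [0,0,-0.04]
    - [0,0,-0.04]
    - [0,0,0]
    - [0,0,0]
  yaw: [0,0,0,0,0]

```text
time_s: 5.88
position: [0.4585, -0.2855, 0.0919]
tool_rot: [[0.636, 0.772, 0.002], [0.772, -0.636, -0.001], [-0.0, 0.002, -1.0]]
ft_force: [-0.3, -0.8, -1.4]
grip_width: 0.0348
gripper_force: 40.5
```

```bash
python3 - <<'E'
from h import *
s,im=snap('wrist','w4.png'); print(s['time_s'],s['position'],np.degrees(np.arctan2(s['tool_rot'][1,0],s['tool_rot'][0,0])))
import pickle; pickle.dump(s,open('s4.pkl','wb'))
E
```

```text
5.875 [ 0.45848087 -0.28551808  0.09194738] 50.50333026131109
```

View pics/w4.png

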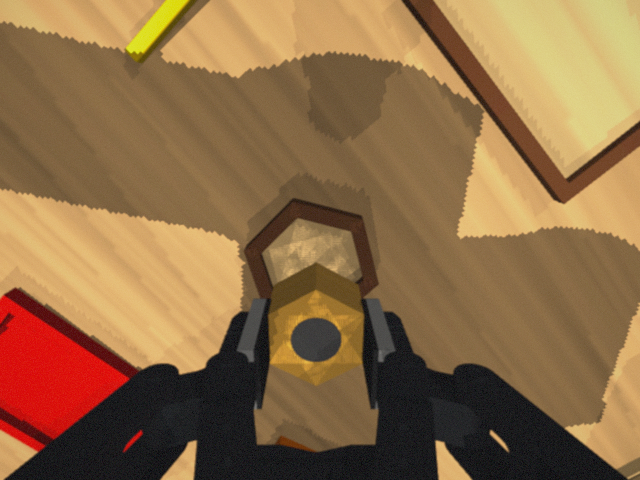

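The tray's corners show at (247,250), (296,199), (363,216) and (378,285). The first and last are opposite each other.

```bash
python3 - <<'E'
from h import *
import pickle; s=pickle.load(open('s4.pkl','rb'))
w=ray('wrist',[(378,285),(247,250),(296,199),(363,216)],.01,s); print(w.round(4),(w[0]+w[1])/2,np.linalg.norm(w[0]-w[1]))
print(ray('wrist',[(316,340)],.092+.026-.028,s), s['position'])
E
```

```text
[[ 0.4747 -0.3211  0.01  ]
 [ 0.4313 -0.2576  0.01  ]
 [ 0.4711 -0.2528  0.01  ]
 [ 0.493  -0.283   0.01  ]] [ 0.4530317  -0.28936443  0.01      ] 0.07692630673884945
[[ 0.45726089 -0.28612854  0.09      ]] [ 0.45848087 -0.28551808  0.09194738]
```

jog_arm:
  hand: [0.03,0.03,0.03,0.03,0.03]
  travel:
    - [-0.0045,-0.0035,-0.02]
    - [0,0,-0.02]
    - [0,0,-0.01]
    - [0,0,-0.003]
    - [0,0,0]
  yaw: [0,0,0,0,0]

```text
time_s: 6.55
position: [0.4535, -0.2891, 0.038]
tool_rot: [[0.636, 0.771, 0.001], [0.771, -0.636, -0.001], [-0.0, 0.001, -1.0]]
ft_force: [-0.1, -0.1, -0.4]
grip_width: 0.0348
gripper_force: 40.6
```

jog_arm:
  hand: [0.03,0.03,0.03,0.03,0.03]
  travel:
    - [0,0,-0.002]
    - [0,0,-0.002]
    - [0,0,-0.001]
    - [0,0,0]
    - [0,0,0]
  yaw: [0,0,0,0,0]

```text
time_s: 7.18
position: [0.4533, -0.289, 0.034]
tool_rot: [[0.636, 0.771, 0.001], [0.771, -0.636, -0.001], [-0.0, 0.002, -1.0]]
ft_force: [-2.8, 3.1, 16.0]
grip_width: 0.035
gripper_force: 42.5
```

jog_arm:
  hand: [0.03,0.06,0.06,0.06,0.06]
  travel:
    - [0,0,0.0005]
    - [0,0,0]
    - [0,0,0]
    - [0,0,0]
    - [0,0,0.05]
  yaw: [0,0,0,0,0]

```text
time_s: 7.8
position: [0.452, -0.2879, 0.0807]
tool_rot: [[0.637, 0.771, -0.005], [0.771, -0.637, 0.005], [0.001, -0.007, -1.0]]
ft_force: [1.0, -0.1, -0.2]
grip_width: 0.0598
gripper_force: 0.0
```

jog_arm:
  hand: [0.085,0.085,0.085,0.085,0.085]
  travel:
    - [0,0,0.05]
    - [0,0,0.0]
    - [0,0,0]
    - [0,0,0]
    - [0,0,0]
  yaw: [0,0,0,0,0]

```text
time_s: 8.43
position: [0.4529, -0.2887, 0.1318]
tool_rot: [[0.637, 0.771, -0.001], [0.771, -0.637, 0.001], [0.0, -0.002, -1.0]]
ft_force: [0.3, -0.7, -0.3]
grip_width: 0.0849
gripper_force: 0.0
```

```bash
python3 - <<'E'
from h import *
s,im=snap('wrist','w5.png'); print(s['time_s'],s['position'],np.degrees(np.arctan2(s['tool_rot'][1,0],s['tool_rot'][0,0])))
import pickle; pickle.dump(s,open('s5.pkl','wb'))
E
```

```text
8.425 [ 0.45290893 -0.28868905  0.13181976] 50.46263906679691
```

View pics/w5.png

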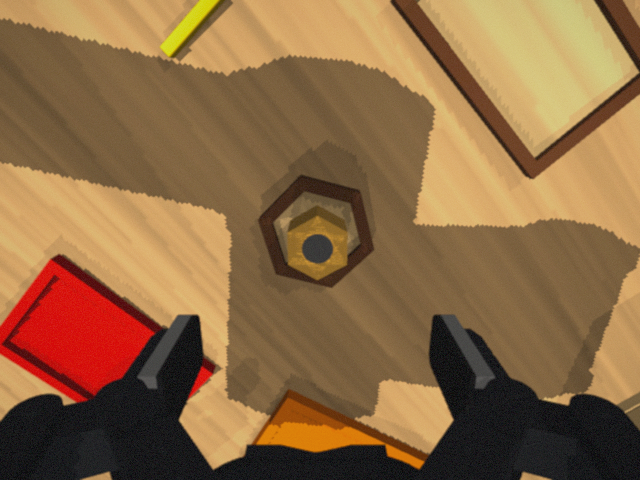

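The nut lies flat and centred, nut at (318,245) and tray at (316,232). Next is the tin, with a look at the round tray on the way.

jog_arm:
  hand: [0.085,0.085,0.085,0.085,0.085]
  travel:
    - [0,0.052,0.024]
    - [0,0.052,0.024]
    - [0,0.052,0.024]
    - [0,0.052,0.024]
    - [0,0.052,0.024]
  yaw: [0,0,0,0,0]

```text
time_s: 9.1
position: [0.4528, -0.0273, 0.2534]
tool_rot: [[0.637, 0.771, -0.0], [0.771, -0.637, 0.0], [-0.0, -0.0, -1.0]]
ft_force: [0.6, -0.1, 0.1]
grip_width: 0.085
gripper_force: 0.0
```

```bash
python3 - <<'E'
from h import *
s,im=snap('wrist','w6.png'); print(s['time_s'],s['position'],np.degrees(np.arctan2(s['tool_rot'][1,0],s['tool_rot'][0,0])))
import pickle; pickle.dump(s,open('s6.pkl','wb'))
E
```

```text
9.1 [ 0.45284943 -0.02729469  0.25338831] 50.44993319954771
```

jog_arm:
  hand: [0.085,0.085,0.085,0.085,0.085]
  travel:
    - [0.034,0.05,0]
    - [0.034,0.05,0]
    - [0.034,0.05,0]
    - [0.034,0.05,0]
    - [0.034,0.05,0]
  yaw: [0,0,0,0,0]

```text
time_s: 9.78
position: [0.624, 0.2228, 0.2522]
tool_rot: [[0.636, 0.771, -0.001], [0.771, -0.636, -0.0], [-0.001, -0.0, -1.0]]
ft_force: [1.0, -0.0, 1.1]
grip_width: 0.0846
gripper_force: 0.0
```

jog_arm:
  hand: [0.085,0.085,0.085,0.085,0.085]
  travel:
    - [0.017,0.052,-0.03]
    - [0,0,-0.04]
    - [0,0,-0.02]
    - [0,0,0]
    - [0,0,0]
  yaw: [0,0,0,0,0]

```text
time_s: 10.4
position: [0.6406, 0.273, 0.1639]
tool_rot: [[0.637, 0.771, 0.002], [0.771, -0.637, 0.0], [0.001, 0.001, -1.0]]
ft_force: [0.3, 0.1, 0.9]
grip_width: 0.0851
gripper_force: 0.0
```

```bash
python3 - <<'E'
from h import *
s,im=snap('wrist','w7.png'); print(s['time_s'],s['position'],np.degrees(np.arctan2(s['tool_rot'][1,0],s['tool_rot'][0,0])))
import pickle; pickle.dump(s,open('s7.pkl','wb'))
a=cv2.imread('pics/w6.png')[40:340,120:520];b=cv2.imread('pics/w7.png')[40:340,120:520]
cv2.imwrite('pics/m1.png',cv2.resize(np.hstack([a,b]),None,fx=1,fy=1))
E
```

```text
10.4 [0.64063974 0.27303758 0.16392201] 50.45396810009243
```

View pics/m1.png

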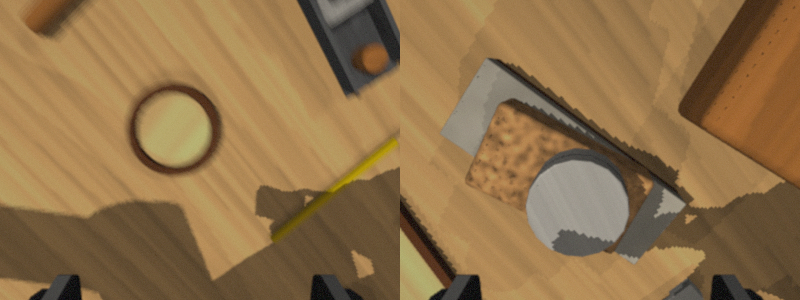

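The round tray's rim is centred at (295.5,168) in w6. The tin's top is centred at (298,244) in w7.

```bash
python3 - <<'E'
from h import *
import pickle
print(ray('wrist',[(295.5,168)],.01,pickle.load(open('s6.pkl','rb'))), ray('wrist',[(298,243.5)],.096,pickle.load(open('s7.pkl','rb'))))
E
```

```text
[[0.45314083 0.00365589 0.01      ]] [[0.64153303 0.28946885 0.096     ]]
```

jog_arm:
  hand: [0.085,0.085,0.085,0.085,0.085]
  travel:
    - [0,0.016,0]
    - [0,0,-0.04]
    - [0,0,-0.02]
    - [0,0,-0.011]
    - [0,0,0]
  yaw: [0,0,0,0,0]
  grip_force: 40

```text
time_s: 11.08
position: [0.6402, 0.2896, 0.0918]
tool_rot: [[0.636, 0.771, -0.0], [0.771, -0.636, 0.0], [-0.0, -0.0, -1.0]]
ft_force: [-0.4, 0.1, 0.1]
grip_width: 0.0847
gripper_force: 0.0
```

jog_arm:
  hand: [0.045,0.045,0.045,0.045,0.045]
  travel:
    - [0,0,0]
    - [0,0,0]
    - [0,0,0]
    - [0,0,0]
    - [0,0,0]
  yaw: [0,0,0,0,0]

```text
time_s: 11.7
position: [0.6407, 0.2893, 0.0933]
tool_rot: [[0.637, 0.771, 0.003], [0.771, -0.637, 0.001], [0.002, 0.001, -1.0]]
ft_force: [-0.7, -0.8, 6.4]
grip_width: 0.0524
gripper_force: 42.6
```

jog_arm:
  hand: [0.045,0.045,0.045,0.045,0.045]
  travel:
    - [0,0,0.01]
    - [0,0,0.03]
    - [0,0,0.03]
    - [-0.032,-0.048,0]
    - [-0.032,-0.048,0]
  yaw: [0,0,0,0,0]

```text
time_s: 12.32
position: [0.5752, 0.1921, 0.1622]
tool_rot: [[0.636, 0.772, 0.001], [0.772, -0.636, -0.0], [0.0, 0.001, -1.0]]
ft_force: [1.2, -0.4, -1.5]
grip_width: 0.0524
gripper_force: 42.2
```

jog_arm:
  hand: [0.045,0.045,0.045,0.045,0.045]
  travel:
    - [-0.032,-0.048,0]
    - [-0.032,-0.048,0]
    - [-0.032,-0.048,0]
    - [-0.03,-0.048,0]
    - [0,0,-0.04]
  yaw: [0,0,0,0,0]

```text
time_s: 12.95
position: [0.4502, -0.0017, 0.1238]
tool_rot: [[0.64, 0.768, 0.006], [0.768, -0.64, -0.002], [0.002, 0.006, -1.0]]
ft_force: [-0.5, 0.5, -2.0]
grip_width: 0.0526
gripper_force: 42.2
```

jog_arm:
  hand: [0.045,0.045,0.045,0.045,0.045]
  travel:
    - [0,0,-0.03]
    - [0,0,0]
    - [0,0,0]
    - [0,0,0]
    - [0,0,0]
  yaw: [0,0,0,0,0]

```text
time_s: 13.58
position: [0.4505, 0.0011, 0.0925]
tool_rot: [[0.636, 0.771, 0.001], [0.771, -0.636, -0.0], [0.001, 0.001, -1.0]]
ft_force: [0.5, -0.2, -1.3]
grip_width: 0.0527
gripper_force: 42.5
```

```bash
python3 - <<'E'
from h import *
s,im=snap('wrist','w8.png'); print(s['time_s'],s['position'],np.degrees(np.arctan2(s['tool_rot'][1,0],s['tool_rot'][0,0])))
import pickle; pickle.dump(s,open('s8.pkl','wb'))
E
```

```text
13.575 [0.45048582 0.00112528 0.0925473 ] 50.480152666301294
```

View pics/w8.png

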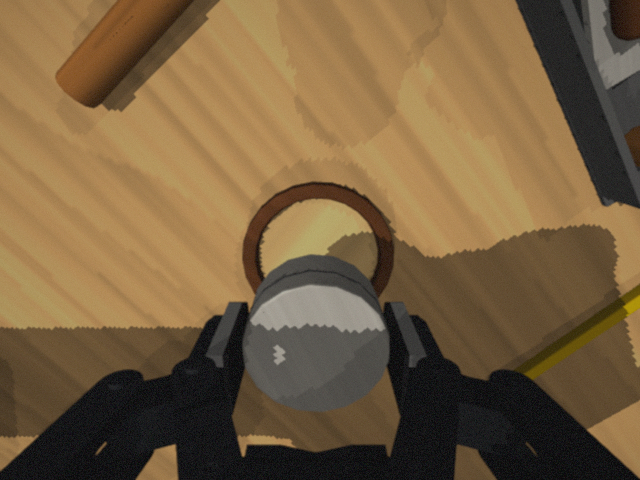

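The round rim's top is at (319,182) and its sides at columns 243 and 394 (row ~250). The tin's top is centred at (317,338).

```bash
python3 - <<'E'
from h import *
import pickle;s=pickle.load(open('s8.pkl','rb'))
w=ray('wrist',[(319,182),(243,250),(394,250)],.01,s); print(w[0]-.043*s['tool_rot'][:,0],(w[1]+w[2])/2,np.linalg.norm(w[1]-w[2]))
print(ray('wrist',[(317,333)],.0955,s))
E
```

```text
[ 4.50939672e-01 -7.30298069e-05  9.97251826e-03] [0.45384566 0.00368562 0.01      ] 0.08415894628590663
[[0.45339477 0.00498952 0.0955    ]]
```

jog_arm:
  hand: [0.045,0.045,0.045,0.045,0.045]
  travel:
    - [0,-0.001,-0.03]
    - [0,0,-0.02]
    - [0,0,-0.006]
    - [0,0,-0.002]
    - [0,0,0]
  yaw: [0,0,0,0,0]

```text
time_s: 14.25
position: [0.4505, 0.0, 0.0344]
tool_rot: [[0.637, 0.771, 0.001], [0.771, -0.637, -0.0], [0.0, 0.001, -1.0]]
ft_force: [0.2, 0.1, -1.2]
grip_width: 0.0524
gripper_force: 42.5
```

jog_arm:
  hand: [0.045,0.045,0.045,0.045,0.045]
  travel:
    - [0,0,-0.002]
    - [0,0,-0.0015]
    - [0,0,0]
    - [0,0,0]
    - [0,0,0]
  yaw: [0,0,0,0,0]

```text
time_s: 14.88
position: [0.4504, 0.0, 0.0312]
tool_rot: [[0.636, 0.771, 0.001], [0.771, -0.636, -0.0], [0.0, 0.001, -1.0]]
ft_force: [-3.3, 0.1, 11.4]
grip_width: 0.0523
gripper_force: 43.8
```

jog_arm:
  hand: [0.08,0.08,0.08,0.085,0.085]
  travel:
    - [0,0,0]
    - [0,0,0]
    - [0,0,0.0]
    - [0,0,0.03]
    - [0,0,0.05]
  yaw: [0,0,0,0,0]

```text
time_s: 15.5
position: [0.4495, 0.0002, 0.1103]
tool_rot: [[0.637, 0.771, -0.004], [0.771, -0.637, 0.001], [-0.002, -0.003, -1.0]]
ft_force: [-0.1, -0.2, 0.3]
grip_width: 0.085
gripper_force: 0.0
```

jog_arm:
  hand: [0.085,0.085,0.085,0.085,0.085]
  travel:
    - [0,0,0.05]
    - [0.03,0.05,0.01]
    - [0.03,0.05,0]
    - [0.03,0.05,0]
    - [0.03,0.05,0]
  yaw: [0,0.16,0.16,0.16,0.16]

```text
time_s: 16.12
position: [0.5708, 0.2019, 0.1702]
tool_rot: [[0.045, 0.999, -0.0], [0.999, -0.045, -0.0], [-0.0, -0.0, -1.0]]
ft_force: [0.9, -0.7, 1.1]
grip_width: 0.0847
gripper_force: 0.0
```

jog_arm:
  hand: [0.085,0.085,0.085,0.085,0.085]
  travel:
    - [0.031,0.05,0]
    - [0.032,0.048,0]
    - [0,0,0]
    - [0,0,0]
    - [0,0,0]
  yaw: [0.16,0.16,0.13,0,0]

```text
time_s: 16.75
position: [0.633, 0.2975, 0.1704]
tool_rot: [[-0.387, 0.922, -0.0], [0.922, 0.387, -0.0], [-0.0, -0.0, -1.0]]
ft_force: [-0.2, -0.7, -0.6]
grip_width: 0.0846
gripper_force: 0.0
```

```bash
python3 - <<'E'
from h import *
s,im=snap('wrist','w9.png'); print(s['time_s'],s['position'],s['q'].round(1),np.degrees(np.arctan2(s['tool_rot'][1,0],s['tool_rot'][0,0])))
import pickle; pickle.dump(s,open('s9.pkl','wb'))
t,im=snap('top','top1.png')
cv2.imwrite('pics/m2.png',cv2.resize(np.vstack([cv2.imread('pics/w9.png')[0:400,:],cv2.resize(cv2.imread('pics/top1.png')[150:265,230:400],(640,433))[:200*2]]),None,fx=.75,fy=.75))
E
```

```text
16.75 [0.63301751 0.29754029 0.17043987] [15.5 40.3 54.  -0.  85.8 -7.2] 112.7370341034458
```

View pics/m2.png

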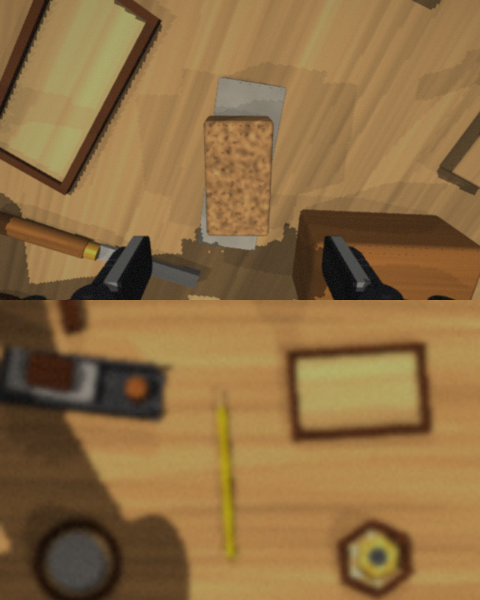

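The cork's top corners are at (205,122), (272,121), (269,235) and (208,235) in the crop. The tin and nut sit in their trays, and the short tray is clear at the lower right. I need to check clearance to the mallet.

```bash
python3 - <<'E'
from h import *
import pickle;s=pickle.load(open('s9.pkl','rb'))
w=ray('wrist',np.array([(205,122),(272,121),(269,235),(208,235)])/.75,.066,s)
print('cork',w.mean(0)[:2]);e=np.diff(w,axis=0);print(np.degrees(np.arctan2(e[:,1],e[:,0])),np.linalg.norm(e,axis=1))
for z in(0,.05):
  m=ray('wrist',np.array([(300,215),(294,300),(300,240)])/.75,z,s);print('mallet y-off in tool',((m-s['position'])@s['tool_rot'])[:,:2].round(3))
T=lambda p:np.array([(230+x/2.824,150+(y-300)/2.824) for x,y in p])
w=ray('top',T([(287,350),(425,343),(431,430),(293,440),]),.01);print('short',w.mean(0));e=np.diff(w,axis=0);print(np.degrees(np.arctan2(e[:,1],e[:,0])),np.linalg.norm(e,axis=1))
print('hex',ray('top',T([(375,557)]),.01),'round',ray('top',T([(77,563)]),.01))
E
```

```text
cork [0.63371622 0.29923095]
[  23.62496545  -66.59981868 -157.19984285] [0.05114188 0.09816122 0.05291297]
mallet y-off in tool [[-0.06   0.069]
 [-0.174  0.069]
 [-0.091  0.071]]
mallet y-off in tool [[-0.036  0.057]
 [-0.13   0.058]
 [-0.062  0.059]]
short [ 0.61712424 -0.2766149   0.01      ]
[ -87.11594317 -177.13473299   94.14345292] [0.13655684 0.08788995 0.1356487 ]
hex [[ 0.45185207 -0.29031262  0.01      ]] round [[ 0.44627853 -0.00146985  0.01      ]]
```

jog_arm:
  hand: [0.085,0.085,0.085,0.085,0.085]
  travel:
    - [0.001,0.0015,-0.03]
    - [0,0,-0.04]
    - [0,0,-0.03]
    - [0,0,-0.011]
    - [0,0,0]
  yaw: [0.01,0,0,0,0]
  grip_force: 35

```text
time_s: 17.48
position: [0.6343, 0.2994, 0.0596]
tool_rot: [[-0.398, 0.917, -0.0], [0.917, 0.398, 0.0], [0.0, -0.0, -1.0]]
ft_force: [-0.2, 0.0, 0.2]
grip_width: 0.0848
gripper_force: 0.0
```

jog_arm:
  hand: [0.045,0.045,0.045,0.045,0.045]
  travel:
    - [0,0,0]
    - [0,0,0]
    - [0,0,0]
    - [0,0,0]
    - [0,0,0]
  yaw: [0,0,0,0,0]

```text
time_s: 18.1
position: [0.6347, 0.2998, 0.0609]
tool_rot: [[-0.399, 0.917, 0.002], [0.917, 0.399, 0.001], [-0.0, 0.003, -1.0]]
ft_force: [-0.3, -0.1, 6.7]
grip_width: 0.0534
gripper_force: 38.0
```

jog_arm:
  hand: [0.045,0.045,0.045,0.045,0.045]
  travel:
    - [0,0,0.01]
    - [0,0,0.03]
    - [0,0,0.03]
    - [0,0,0.03]
    - [-0.0017,-0.0575,0]
  yaw: [0,0,0,0,0]

```text
time_s: 18.73
position: [0.6329, 0.2444, 0.1623]
tool_rot: [[-0.403, 0.915, 0.006], [0.915, 0.403, 0.002], [-0.001, 0.006, -1.0]]
ft_force: [0.8, -1.0, -0.7]
grip_width: 0.0533
gripper_force: 37.3
```

jog_arm:
  hand: [0.045,0.045,0.045,0.045,0.045]
  travel:
    - [-0.0017,-0.0575,0]
    - [-0.0017,-0.0575,0]
    - [-0.0017,-0.0575,0]
    - [-0.0017,-0.0575,0]
    - [-0.0017,-0.0575,0]
  yaw: [-0.07,-0.07,-0.07,-0.07,-0.07]

```text
time_s: 19.35
position: [0.6237, -0.0472, 0.1599]
tool_rot: [[-0.058, 0.998, 0.0], [0.998, 0.058, -0.0], [-0.0, 0.0, -1.0]]
ft_force: [-0.2, 0.1, -0.6]
grip_width: 0.0532
gripper_force: 37.2
```

jog_arm:
  hand: [0.045,0.045,0.045,0.045,0.045]
  travel:
    - [-0.0017,-0.0575,0]
    - [-0.0017,-0.0575,0]
    - [-0.0017,-0.0575,0]
    - [-0.0017,-0.0575,0]
    - [0,0,0]
  yaw: [0,0,0,0,0]

```text
time_s: 19.98
position: [0.6163, -0.2796, 0.1591]
tool_rot: [[-0.055, 0.998, -0.0], [0.998, 0.055, -0.001], [-0.001, -0.0, -1.0]]
ft_force: [0.4, 0.4, -1.3]
grip_width: 0.0531
gripper_force: 37.2
```

jog_arm:
  hand: [0.045,0.045,0.045,0.045,0.045]
  travel:
    - [0,0,-0.03]
    - [0,0,-0.03]
    - [0,0,0]
    - [0,0,0]
    - [0,0,0]
  yaw: [0,0,0,0,0]

```text
time_s: 20.6
position: [0.6177, -0.2755, 0.101]
tool_rot: [[-0.06, 0.998, 0.002], [0.998, 0.06, -0.001], [-0.002, 0.002, -1.0]]
ft_force: [0.0, -0.6, -1.0]
grip_width: 0.0533
gripper_force: 37.2
```

```bash
python3 - <<'E'
from h import *
s,im=snap('wrist','w10.png'); print(s['time_s'],s['position'],s['q'].round(1),np.degrees(np.arctan2(s['tool_rot'][1,0],s['tool_rot'][0,0])))
import pickle; pickle.dump(s,open('s10.pkl','wb'))
E
```

```text
20.6 [ 0.61773724 -0.27547916  0.10101106] [-34.   41.3  64.1   0.   74.5 -37.5] 93.4533344260886
```

View pics/w10.png

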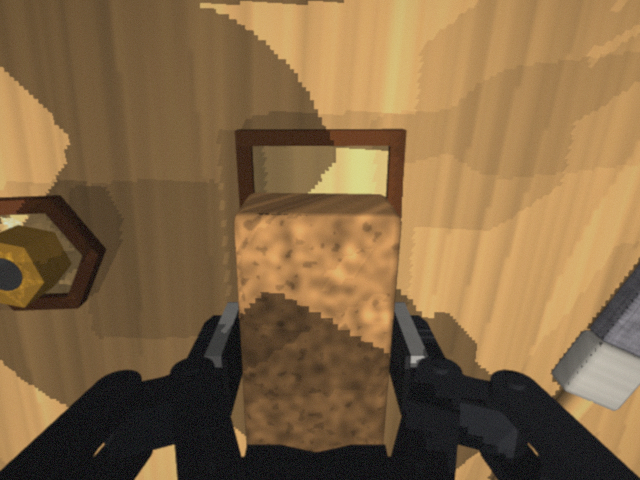

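The rim's far corners are at (236,130) and (406,130), parallel to the cork, whose far top edge is at row ~210.

```bash
python3 - <<'E'
from h import *
import pickle;s=pickle.load(open('s10.pkl','rb'))
w=ray('wrist',[(236,130),(406,130)],.01,s); print(w.mean(0)-.068*s['tool_rot'][:,0],np.linalg.norm(w[0]-w[1]))
w=ray('wrist',[(237,210),(399,210)],.106,s); print(w.mean(0)-.05*s['tool_rot'][:,0],np.linalg.norm(w[0]-w[1]))
E
```

```text
[ 0.62032233 -0.27472091  0.01010666] 0.08935505225248402
[ 0.61811539 -0.2745466   0.10607843] 0.050758946446141734
```

jog_arm:
  hand: [0.045,0.045,0.045,0.045,0.045]
  travel:
    - [0.001,0,-0.03]
    - [0,0,-0.02]
    - [0,0,-0.01]
    - [0,0,-0.004]
    - [0,0,0]
  yaw: [0,0,0,0,0]

```text
time_s: 21.28
position: [0.6184, -0.2756, 0.0359]
tool_rot: [[-0.06, 0.998, 0.001], [0.998, 0.06, -0.001], [-0.001, 0.001, -1.0]]
ft_force: [-0.1, 0.4, -0.4]
grip_width: 0.0531
gripper_force: 37.3
```

jog_arm:
  hand: [0.045,0.045,0.045,0.045,0.045]
  travel:
    - [0,0,-0.002]
    - [0,0,-0.0015]
    - [0,0,-0.0005]
    - [0,0,0]
    - [0,0,0]
  yaw: [0,0,0,0,0]

```text
time_s: 21.9
position: [0.6184, -0.2756, 0.0329]
tool_rot: [[-0.06, 0.998, 0.001], [0.998, 0.06, -0.001], [-0.001, 0.001, -1.0]]
ft_force: [-2.9, 2.7, 8.7]
grip_width: 0.0533
gripper_force: 38.2
```

jog_arm:
  hand: [0.08,0.08,0.08,0.085,0.085]
  travel:
    - [0,0,0]
    - [0,0,0]
    - [0,0,0.0]
    - [0,0,0.03]
    - [0,0,0.05]
  yaw: [0,0,0,0,0]

```text
time_s: 22.52
position: [0.6174, -0.275, 0.1104]
tool_rot: [[-0.06, 0.998, -0.003], [0.998, 0.06, 0.002], [0.003, -0.003, -1.0]]
ft_force: [-0.5, 0.4, 0.1]
grip_width: 0.0852
gripper_force: 0.0
```

jog_arm:
  hand: [0.085,0.085,0.085,0.085,0.085]
  travel:
    - [0,0,0.05]
    - [0.0016,0.0573,0]
    - [0.0016,0.0573,0]
    - [0.0016,0.0573,0]
    - [0.0016,0.0573,0]
  yaw: [0,0.05,0.05,0.05,0.04]

```text
time_s: 23.15
position: [0.6244, -0.0444, 0.1614]
tool_rot: [[-0.249, 0.969, 0.0], [0.969, 0.249, 0.0], [0.0, 0.0, -1.0]]
ft_force: [0.7, 0.9, -0.2]
grip_width: 0.0851
gripper_force: 0.0
```

jog_arm:
  hand: [0.085,0.085,0.085,0.085,0.085]
  travel:
    - [0.0016,0.0573,0]
    - [0.0016,0.0573,0]
    - [0.0016,0.0573,0]
    - [0.0016,0.0573,0]
    - [0.0016,0.0573,0]
  yaw: [0,0,0,0,0]

```text
time_s: 23.78
position: [0.6324, 0.2422, 0.1613]
tool_rot: [[-0.247, 0.969, 0.0], [0.969, 0.247, -0.0], [-0.0, 0.0, -1.0]]
ft_force: [0.5, -1.1, -0.4]
grip_width: 0.0849
gripper_force: 0.0
```

jog_arm:
  hand: [0.085,0.085,0.085,0.085,0.085]
  travel:
    - [0.0016,0.0573,0]
    - [0,0,0]
    - [0,0,0]
    - [0,0,0]
    - [0,0,0]
  yaw: [0,0,0,0,0]

```text
time_s: 24.4
position: [0.6345, 0.2965, 0.1615]
tool_rot: [[-0.246, 0.969, 0.0], [0.969, 0.246, 0.0], [-0.0, 0.0, -1.0]]
ft_force: [-0.7, -0.1, 0.0]
grip_width: 0.0849
gripper_force: 0.0
```

```bash
python3 - <<'E'
from h import *
s,im=snap('wrist','w11.png'); print(s['time_s'],s['position'],s['q'].round(1),np.degrees(np.arctan2(s['tool_rot'][1,0],s['tool_rot'][0,0])))
import pickle; pickle.dump(s,open('s11.pkl','wb'))
# segment stone top: low saturation, region near image middle
hsv=cv2.cvtColor(im,cv2.COLOR_RGB2HSV)
m=((hsv[:,:,1]<60)&(hsv[:,:,2]>60)).astype(np.uint8)*255; m[300:]=0
m=cv2.morphologyEx(m,cv2.MORPH_OPEN,np.ones((5,5)))
cs=cv2.findContours(m,0,2)[0]
for c in sorted(cs,key=cv2.contourArea)[::-1][:3]: 
    r=cv2.minAreaRect(c);w=ray('wrist',cv2.boxPoints(r),.032,s);e=np.diff(w,axis=0)
    print(cv2.contourArea(c),np.round(cv2.boxPoints(r)).tolist(),w.mean(0).round(4),np.linalg.norm(e,axis=1).round(3),np.degrees(np.arctan2(e[:,1],e[:,0])).round(1))
E
```

```text
24.4 [0.63445222 0.29649721 0.1615176 ] [15.4 40.7 54.6 -0.  84.7  1.2] 104.23757447252486
16679.5 [[270.0, 106.0], [363.0, 106.0], [363.0, 299.0], [270.0, 299.0]] [0.6311 0.3111 0.032 ] [0.056 0.131 0.066] [  14.3  -73.6 -165.7]
```

```bash
python3 - <<'E'
from h import *
import pickle;s=pickle.load(open('s11.pkl','rb'))
w=ray('wrist',[(316.5,106)],.032,s)[0]; print('stone',w-.08*s['tool_rot'][:,0])
w=ray('top',np.array([(78,338),(397,400),(360,548),(42,486)])/4.6+[100,145],.01);e=np.diff(w,axis=0)
print('long',w.mean(0),np.degrees(np.arctan2(e[:,1],e[:,0])),np.linalg.norm(e,axis=1))
E
```

```text
stone [0.63460074 0.29688967 0.03200007]
long [0.45185309 0.29950253 0.01      ] [-101.0981833   167.89313124   78.98043382] [0.1965328  0.09067249 0.19433071]
```

jog_arm:
  hand: [0.085,0.085,0.085,0.085,0.085]
  travel:
    - [0,0,-0.045]
    - [0,0,-0.04]
    - [0,0,-0.03]
    - [0,0,-0.019]
    - [0,0,0]
  yaw: [0,0,0,0,0]
  grip_force: 80

```text
time_s: 25.08
position: [0.6339, 0.2973, 0.0264]
tool_rot: [[-0.247, 0.969, -0.002], [0.969, 0.247, -0.001], [-0.0, -0.002, -1.0]]
ft_force: [0.5, -0.7, 0.4]
grip_width: 0.0849
gripper_force: 0.0
```

jog_arm:
  hand: [0.045,0.045,0.045,0.045,0.045]
  travel:
    - [0,0,0]
    - [0,0,0]
    - [0,0,0]
    - [0,0,0]
    - [0,0,0]
  yaw: [0,0,0,0,0]

```text
time_s: 25.7
position: [0.6349, 0.2978, 0.0295]
tool_rot: [[-0.247, 0.969, 0.003], [0.969, 0.247, 0.001], [0.0, 0.003, -1.0]]
ft_force: [-1.1, -0.5, 6.8]
grip_width: 0.0561
gripper_force: 89.2
```

jog_arm:
  hand: [0.045,0.045,0.045,0.045,0.045]
  travel:
    - [0,0,0.01]
    - [0,0,0.02]
    - [0,0,0.03]
    - [0,0,0.03]
    - [0,0,0]
  yaw: [0,0,0,0,0]

```text
time_s: 26.32
position: [0.635, 0.2979, 0.1198]
tool_rot: [[-0.247, 0.969, 0.005], [0.969, 0.247, 0.001], [0.0, 0.005, -1.0]]
ft_force: [0.1, -0.1, -4.5]
grip_width: 0.0562
gripper_force: 87.9
```

jog_arm:
  hand: [0.045,0.045,0.045,0.045,0.045]
  travel:
    - [-0.045,0,0]
    - [-0.045,0,0]
    - [-0.045,0,0]
    - [-0.046,0.001,0]
    - [0,0,0]
  yaw: [-0.11,-0.11,-0.11,-0.12,0]

```text
time_s: 26.95
position: [0.4493, 0.2984, 0.1161]
tool_rot: [[0.198, 0.98, -0.005], [0.98, -0.198, -0.002], [-0.003, -0.004, -1.0]]
ft_force: [1.2, -0.1, -5.0]
grip_width: 0.056
gripper_force: 88.3
```

jog_arm:
  hand: [0.045,0.045,0.045,0.045,0.045]
  travel:
    - [0,0,0]
    - [0,0,-0.02]
    - [0,0,0]
    - [0,0,0]
    - [0,0,0]
  yaw: [0,0,0,0,0]

```text
time_s: 27.58
position: [0.4537, 0.2987, 0.0978]
tool_rot: [[0.199, 0.98, 0.001], [0.98, -0.199, 0.0], [0.001, 0.001, -1.0]]
ft_force: [0.1, -0.0, -3.9]
grip_width: 0.0561
gripper_force: 88.2
```

```bash
python3 - <<'E'
from h import *
s,im=snap('wrist','w12.png'); print(s['time_s'],s['position'],np.degrees(np.arctan2(s['tool_rot'][1,0],s['tool_rot'][0,0])))
# rim: dark-brown pixels beyond the stone; extents in tool frame at z=.01
m=((im.max(2)<110)&(im[:,:,0].astype(int)>im[:,:,2]+20)).astype(np.uint8); m[200:]=0
m=cv2.morphologyEx(m,cv2.MORPH_OPEN,np.ones((3,3)))
n,l,st,c=cv2.connectedComponentsWithStats(m)
for i in np.argsort(-st[1:,4])[:3]+1:
    v,u=np.nonzero(l==i); t=(ray('wrist',np.c_[u,v],.01,s)-s['position'])@s['tool_rot']
    print(st[i].tolist(),'x',t[:,0].min().round(4),t[:,0].max().round(4),'y',t[:,1].min().round(4),t[:,1].max().round(4))
E
```

```text
27.575 [0.4536828  0.29865357 0.09781569] 78.53758152149756
[224, 55, 193, 60, 5738] x 0.0768 0.1044 y -0.0461 0.0495
[409, 167, 15, 33, 376] x 0.0323 0.0497 y 0.0501 0.0577
```

jog_arm:
  hand: [0.045,0.045,0.045,0.045,0.045]
  travel:
    - [0.0015,0.0025,-0.03]
    - [0,0,-0.018]
    - [0,0,-0.008]
    - [0,0,-0.003]
    - [0,0,0]
  yaw: [0,0,0,0,0]

```text
time_s: 28.25
position: [0.455, 0.3012, 0.0388]
tool_rot: [[0.199, 0.98, 0.001], [0.98, -0.199, 0.0], [0.001, 0.001, -1.0]]
ft_force: [0.0, 0.3, -5.0]
grip_width: 0.0557
gripper_force: 88.2
```

jog_arm:
  hand: [0.045,0.045,0.045,0.045,0.045]
  travel:
    - [0,0,-0.002]
    - [0,0,-0.002]
    - [0,0,-0.001]
    - [0,0,0]
    - [0,0,0]
  yaw: [0,0,0,0,0]

```text
time_s: 28.88
position: [0.4546, 0.3011, 0.0335]
tool_rot: [[0.199, 0.98, 0.0], [0.98, -0.199, 0.0], [0.0, 0.0, -1.0]]
ft_force: [-1.8, -1.2, -1.8]
grip_width: 0.0563
gripper_force: 88.6
```

Just touching (weight partly off). I'll go slightly lower, release, and lift away to look.

jog_arm:
  hand: [0.045,0.045,0.08,0.08,0.08]
  travel:
    - [0,0,-0.0005]
    - [0,0,0]
    - [0,0,0]
    - [0,0,0]
    - [0,0,0]
  yaw: [0,0,0,0,0]

```text
time_s: 29.5
position: [0.4549, 0.3011, 0.0328]
tool_rot: [[0.199, 0.98, 0.0], [0.98, -0.199, 0.0], [0.0, 0.0, -1.0]]
ft_force: [-0.4, 0.5, -0.0]
grip_width: 0.0799
gripper_force: 0.0
```

jog_arm:
  hand: [0.085,0.085,0.085,0.085,0.085]
  travel:
    - [0,0,0.03]
    - [0,0,0.06]
    - [0,0,0.06]
    - [0,0,0.06]
    - [0,-0.03,0]
  yaw: [0,0,0,0,0]

```text
time_s: 30.12
position: [0.4559, 0.2722, 0.2474]
tool_rot: [[0.196, 0.98, 0.009], [0.981, -0.196, 0.003], [0.005, 0.009, -1.0]]
ft_force: [0.7, -0.0, -1.1]
grip_width: 0.085
gripper_force: 0.0
```

jog_arm:
  hand: [0.085,0.085,0.085,0.085,0.085]
  travel:
    - [0,-0.05,0]
    - [0,0,0]
    - [0,0,0]
    - [0,0,0]
    - [0,0,0]
  yaw: [0,0,0,0,0]

```text
time_s: 30.75
position: [0.4546, 0.2218, 0.2427]
tool_rot: [[0.198, 0.98, -0.0], [0.98, -0.198, 0.0], [-0.0, -0.0, -1.0]]
ft_force: [0.5, -0.4, 0.1]
grip_width: 0.0852
gripper_force: 0.0
```

```bash
python3 - <<'E'
from h import *
snap('wrist','w13.png');snap('scene','sc1.png')
a=cv2.resize(cv2.imread('pics/w13.png')[0:320],(480,240));b=cv2.resize(cv2.imread('pics/sc1.png')[180:480,180:560],(480,360))
cv2.imwrite('pics/m3.png',np.vstack([a,b]))
E
```

```text
(no output)
```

View pics/m3.png

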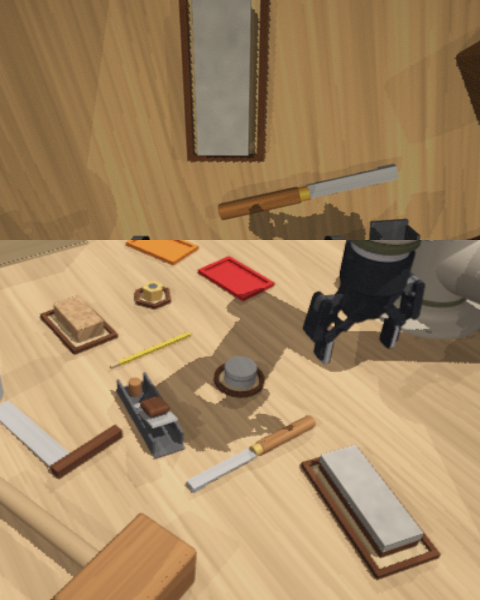

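All four things are in their trays, and the plane and chisel are untouched. I'll check the stone's centring: its near end is at (195,155)–(250,156), the rim's at (187,160)–(265,160).

```bash
python3 - <<'E'
from h import *
s=env.observe()
for n,p,z,h in [('stone',[(195,155.5),(250,156)],.036,.08),('tray',[(187,160),(265,160)],.01,.098)]:
    w=ray('wrist',np.array(p)/.75,z,s);x=s['tool_rot'][:,0]; print(n,w.mean(0)+h*x,np.linalg.norm(w[0]-w[1]))
E
```

```text
stone [0.45312687 0.29973267 0.03599783] 0.06283365547636571
tray [0.45716909 0.30484101 0.00999735] 0.0965143585967377
```

```bash
python3 -c "
from rig import env
print(env.close_job())"
```

```text
the job is handed in; nothing more can be done
None
```

The job is handed in at about 31 s of robot time: nut, tin, cork and stone each look flat in their own trays, with the stone about 6 mm off centre (limit 16 mm), and the plane and chisel weren't touched; no verdict was returned.

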